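# Put a polished mould insert away in the pedal-lid keeper box

## Task

Put the bright mould insert away in the green keeper box: press the pedal down by its black tread until it bears firmly on its sprung stop (about 15 N for about a second; never over 25 N) and the lid stays up by itself, lift off it, and lay the insert flat in the empty half, setting it down rather than dropping it. Then take the pedal's red grip and ease it slowly all the way back up, over about three seconds, so that the lid comes fully shut without falling. Work the lid only through the pedal, never touching it, and leave the dark insert and everything else where it is.

Things in the scene. Friction and masses are not known exactly. Their poses are not given: they have to be found in the camera images.
- box: green keeper box, fixed, 130 (x) x 180 (y) x 100 (z) mm, walls 5 mm; origin at the centre of its underside, x from the pedal side to the lid hinge. Inner floor 72 mm up. A 12 mm high, 4 mm divider at y = 0 makes two halves, each 120 x 83 mm: the one at negative y is always empty, the other holds the dark insert. A low foot plate with the pedal's brass stop lies under the pedal.
- pedal_angle (a joint): pedal angle, rad, 0 = up (lid shut), growing as pressed. Moving it at the tread takes 2 to 7 N, most at first; then the stop yields about 1 mm per 5 N, so above 10 N the pedal bears on the stop. Then it stays down by itself when let go.
- lid_angle (a joint): yellow lid's angle, rad, 0 = shut, linked to the pedal: lid = 4 x pedal angle. Above 1.57 (upright) its weight keeps it open (1.7 to 2.5 with the pedal on its stop); below 1.57 it falls shut unless the pedal is held back, driving the pedal up with 1 to 6 N. Letting the pedal's tip up at 25 mm/s is gentle; over 3 rad/s counts as falling.
- lid: the yellow lid, 130 x 180 x 4 mm; origin on its hinge at the box's +x rim, the panel runs along its own -x. The robot must not touch it.
- tread (a point): black rubber tread with yellow ribs on the pedal, where to press: 40 x 50 mm, 12 mm thick. Origin at the centre of its top face, 100 mm along the lever from the pivot and 8 mm above the lever's centre line; z normal to the tread, x along the lever towards the box. Turns with the pedal.
- grip (a point): upright round red grip at the pedal's tip, a disc 26 mm across and 12 mm thick (along y), to pinch from above across y. Origin at the disc's centre, 137 mm along the lever from the pivot and 26 mm above its centre line, axes as the tread's. Under it a 12 mm stem and the 12 mm thick lever. 20 to 40 N of grip holds it and lets it turn between the fingers.
- insert: the bright (light aluminium) mould insert to put away, a block 46 (x) x 30 (y) x 22 (z) mm with an 18 mm round boss 4 mm high on top, 0.14 to 0.28 kg; origin at the centre of its underside, z up; stands on the table to the right of the box.
- stored: dark steel insert of the same size with a brass boss, already in the half of the box at positive y; leave it. Origin at the centre of its underside.
- bush: brass bush, 40 mm diameter, 30 mm high; leave it. Origin under its centre.
- gauge: blue setting block, 50 x 20 x 30 mm; leave it. Origin under its centre.
- oil: yellow bottle, 48 mm diameter, 130 mm high; leave it. Origin under its centre.
- driver: screwdriver lying on the table; leave it.
- cup: blue cup, 72 mm diameter, 80 mm high; leave it. Origin under its centre.
- nest (a point): middle of the floor of the empty half of the box, at x = 0, y = -44, z = 72 mm in its frame, axes as the box's: the insert lies here (anywhere flat in this half will do).
- pivot (a point): the pedal's pivot, at x = -75, y = 0, z = 78 mm in the box's frame, axes as the box's; the pedal turns about y. The lever runs 145 mm from here away from the box; at pedal angle p it rises by 0.2 - p rad towards its tip. The sprung stop is under the tread, its height set differently each time: met somewhere between 0.41 and 0.60 rad.
- pedal: the whole pedal lever with tread and red grip; origin on the pivot, its -x along the lever to the tip.
There are look-alikes about, which are no part of the job. What is shaped like the insert but pink is not meant.

How it is judged:
By the outcome, as a careful person would: the job done as asked, in the order asked, and still so for the second after the job is handed in, with the robot touching nothing.
It also fails if it takes over 72 s, if anything falls off the work surface, if the arm or the gripper's body presses on something with over 40 N, if the wrist force passes 120 N, or if a joint passes its speed limit or range.

## Robot

A 6-joint arm with a two-finger parallel gripper is mounted at the origin on the work surface. World frame = base frame: x ahead of the robot, y to its left, z up, the work surface at z = 0. Lengths are in mm, angles in degrees, forces in N, time in s.
With the tool pointing down it reaches from about 300 to 850 mm from the base axis. Payload 4.2 kg.
Tool frame: the origin (TCP) lies midway between the tips of the shut fingers; the grasp point (between the pads) lies 19 mm behind it (env.hold_point_z is the z of the grasp point in the tool frame, in mm); z points along the fingers, y is the direction in which the jaws open and shut (so a half turn about z gives the same grasp; the last joint's range is limited). The gripper opens to 91 mm and grips with 3 to 60 N. Pads are 32 mm wide; open, the fingers measure 118 mm over their backs; the gripper's body (76 mm by 178 mm) begins 60 mm behind the grasp point.
Start: joints at [66.807, 18.312, 89.639, -0, 72.044, -1.146], TCP at [215.843, 532.968, 213.976] pointing down, gripper open.
Joint ranges: [-177.97, 177.97], [-48.28, 115.42], [12.27, 149.76], [-77.06, 257.06], [2.81, 150.46], [-146.56, 146.56]. Speed limits (degrees/s): [147.25, 147.25, 180, 180, 180, 180].

## Interface

Orientations are given as [roll, pitch, yaw] about the fixed x, y, z axes, in that order (R = Rz(yaw) Ry(pitch) Rx(roll)).
In Python, from workcell import env, grab_frame, camera_params, spotter gives the robot as it stands. The module is installed in compiled form; this text tells all that it offers.
- The arm moves only by the shell command python3 -m jog 'ROWS' [FORCE]. ROWS is text: rows parted by semicolons, each of 7 numbers parted by spaces: the turn, a rotation vector about the world's x, y, z in units of 5 degrees (1.0 is 5 degrees), then the shift along the world's x, y, z in units of 25 mm (1.0 is 25 mm), then the opening, from 0 (shut) to 1 (fully open). A call has 1 to 5 rows; each row is the pose to reach, as a shift and turn from the pose commanded when the call began; what a row does not reach only later rows make up. A row lasts 1/8 s, in which the tool goes at most 62.5 mm and 10.7 degrees, less where a joint would pass 70% of its speed; a pose out of reach is approached as far as the arm can. A call with a gripper value outside its range is refused whole. The fingers move at their own pace and stop on an object; FORCE is the grip in N (left out, the last holds). Time passes only in rows, so rows that repeat a pose let the fingers close. It gives the time, the measured TCP pose, the force and the opening at its end, in the units of the state.
- env.state(): the state, without advancing time (a new reading comes with each control period).
- grab_frame(name): name is "scene" or "side" or "wrist"; returns the picture (420x560x3 uint8, red, green, blue); there is no depth.
- camera_params(name): a dict with "K" (3x3 intrinsics, pixels), "rvec" (rotation vector, rad) and "tvec" (3), from world to camera coordinates, as OpenCV has them. Camera axes: x right, y down, z forward; pixel columns grow to the right and rows downward; lengths in mm; the calibration is good to about 2 mm. A picture is of the moment at which its call begins: read the wrist's pose just before it. camera_params takes no time and is no camera call; for the wrist camera it gives the pose at the moment of the call.
- env.job_done(): hands the job in, once; it reports no verdict.
Trained networks look in the newest picture that a camera, given by its name, has taken for a name from the list of things; names that differ only in an ending like _2 or _b are one class to them, and where a whole thing is asked for, a point or a joint stands for the part that bears it (a point fixed in the world has none). Each returns a list of dicts, best first, with "conf" (0 to 1); they miss things now and then, are a little off and sometimes report something else, mostly with a low value. They report only what shows in the picture. A call takes as long as a camera call. They do not tell look-alikes from the thing itself.
- spotter.look_for(query, camera): "box" ([left, top, width, height] in pixels, round what is visible of it).
- spotter.trace(query, camera): "region" (420x560 bool, what is visible of it) and "box" ([left, top, width, height] in pixels, round what is visible of it).
The state is a dict: "time_s": time; "qpos": joint angles; "qvel": joint speeds; "effort": joint torques, N m; "ee_pos": TCP position; "ee_rot": TCP orientation; "force": force on the tool from outside, world axes, zero at the start; "torque": the same for the moment, N m; "gripper_width": finger opening in mm.
Only numpy, scipy, OpenCV 4.12 (cv2) and the standard library are available. Lean on these libraries where they do the work, as an engineer would, in place of code of your own. Each camera call takes 0.05 s, during which the arm holds its last target. There are 200 camera calls.

## Working session

There is one attempt and no reset: what is moved stays moved. The work goes in short steps, Python scripts to look and compute and a shell command to move; the robot and the scene stay as the last step left them, time stands still between calls to the robot, and variables do not carry over. Pictures are saved under pics/ and viewed, about 8 in all and at most 12, crops included, and the job is handed in when it is done.

```bash
mkdir -p pics; python3 - <<'E'
from workcell import env, grab_frame, camera_params, spotter
import cv2,numpy as np
a=grab_frame("scene");b=grab_frame("side")
cv2.imwrite("pics/scene.png",a[:,:,::-1]);cv2.imwrite("pics/side.png",b[:,:,::-1])
for c in ("scene","side"):
  p=camera_params(c);R=cv2.Rodrigues(np.array(p["rvec"]))[0];print(c,(-R.T@np.array(p["tvec"]).ravel()).round(),R[2].round(2),np.array(p["K"]).round(1).tolist())
  for q in ("box","insert","tread","grip"):
    print(q,[(np.round(d["box"]).tolist(),round(d["conf"],2)) for d in spotter.look_for(q,c)][:4])
s=env.state();print(s["time_s"],s["ee_rot"],s["force"],s["gripper_width"],env.hold_point_z)
E
```

```text
scene [ 940. -596.  910.] [-0.35  0.54 -0.76] [[460.3, 0.0, 277.3], [0.0, 460.3, 211.0], [0.0, 0.0, 1.0]]
box [([250.0, 172.0, 127.0, 118.0], 0.82)]
insert [([134.0, 354.0, 25.0, 25.0], 0.63), ([155.0, 307.0, 26.0, 25.0], 0.54), ([173.0, 258.0, 18.0, 18.0], 0.28)]
tread [([250.0, 172.0, 57.0, 44.0], 0.57)]
grip [([255.0, 173.0, 49.0, 46.0], 0.7)]
side [  99. -666. 1001.] [ 0.39  0.53 -0.75] [[414.9, 0.0, 283.0], [0.0, 414.9, 201.6], [0.0, 0.0, 1.0]]
box [([247.0, 149.0, 98.0, 83.0], 0.85)]
insert [([357.0, 321.0, 26.0, 20.0], 0.78), ([327.0, 298.0, 18.0, 19.0], 0.63)]
tread [([247.0, 186.0, 44.0, 24.0], 0.79), ([245.0, 150.0, 99.0, 82.0], 0.41)]
grip [([247.0, 188.0, 42.0, 23.0], 0.75)]
0.5 [1.79997990e+02 1.95158344e-03 1.57954958e+02] [-0.12646847 -0.57712667 -0.96181209] 91.07835799764794 -18.8
```

View pics/scene.png

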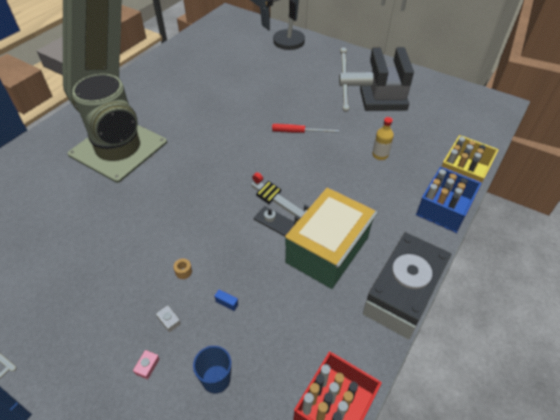

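View pics/side.png

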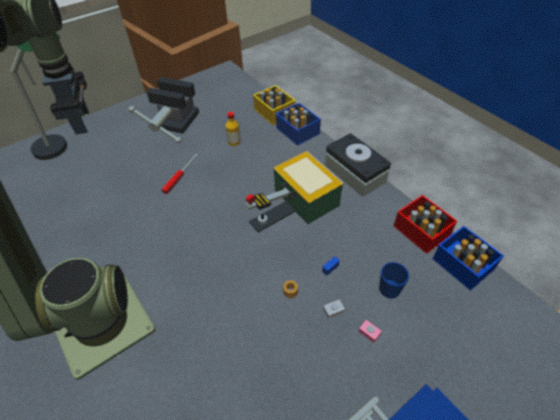

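Scene view: box with its lid shut at about (330,235), pedal tip at (258,177), bright insert at (168,317), pink look-alike at (146,363). Side view: box at (308,185), grip at (251,199), bright insert at (334,308). Next I'll zoom in.

```bash
python3 - <<'E'
import cv2,numpy as np
a=cv2.imread("pics/scene.png")[165:290,245:385];b=cv2.imread("pics/side.png")[145:235,240:350]
c=cv2.imread("pics/scene.png")[300:335,150:190];d=cv2.imread("pics/side.png")[290:325,315:355]
o=np.zeros((600,800,3),np.uint8)
def put(i,s,y,x):
  i=cv2.resize(i,None,fx=s,fy=s,interpolation=cv2.INTER_CUBIC);o[y:y+i.shape[0],x:x+i.shape[1]]=i
put(a,3,0,0);put(b,3,0,430);put(c,5,385,0);put(d,5,385,430)
cv2.imwrite("pics/z1.png",o)
E
```

```text
(no output)
```

View pics/z1.png

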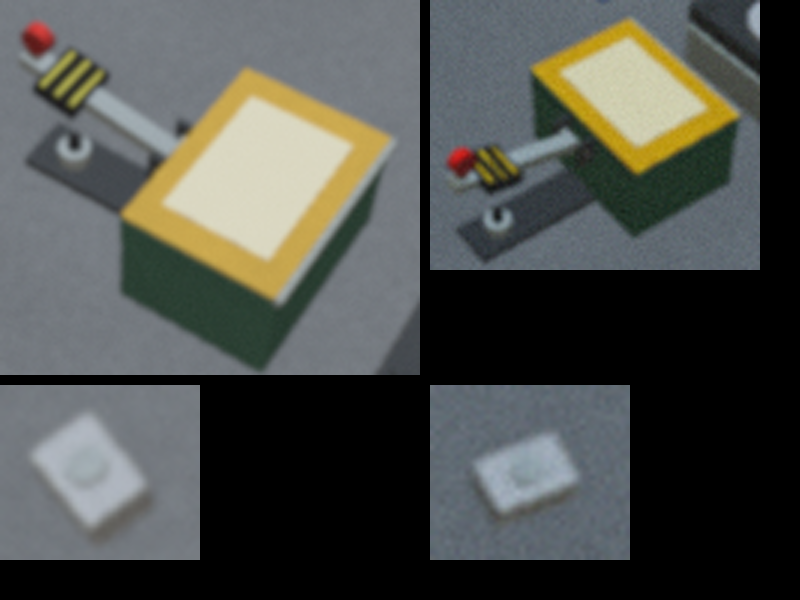

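The zoom shows the lid corners, the grip, the tread and the insert corners clearly. I'll fit poses from them.

```bash
cat > h.py <<'E'
import numpy as np,cv2
from scipy.optimize import least_squares
from workcell import env, grab_frame, camera_params, spotter
def proj(P,p): return cv2.projectPoints(np.array(P,float).reshape(-1,3),np.array(p["rvec"]),np.array(p["tvec"]),np.array(p["K"]),None)[0][:,0]
def Rz(a): return np.array([[np.cos(a),-np.sin(a),0],[np.sin(a),np.cos(a),0],[0,0,1]])
def place(P,v): return np.array(P,float)@Rz(v[2]).T+[v[0],v[1],0]
def fit(obs,v0,s=1):
  f=lambda v:np.concatenate([(proj(place(P,[v[0]*100,v[1]*100,v[2]]),p)-uv).ravel() for p,P,uv in obs])
  r=least_squares(f,[v0[0]/100,v0[1]/100,v0[2]],loss="soft_l1");r.v=r.x*[100,100,1];return r
def tri(ps,uvs):
  M=[]
  for p,uv in zip(ps,uvs):
    P=np.array(p["K"])@np.c_[cv2.Rodrigues(np.array(p["rvec"]))[0],np.array(p["tvec"]).ravel()]
    M+=[uv[0]*P[2]-P[0],uv[1]*P[2]-P[1]]
  X=np.linalg.svd(np.array(M)/np.linalg.norm(M,axis=1)[:,None])[2][-1];return X[:3]/X[3]
E
python3 - <<'E'
from h import *
S,D=camera_params("scene"),camera_params("side")
A=lambda L:np.array(L)/3+[245,165]-.33
B=lambda L:(np.array(L)-[430,0])/3+[240,145]-.33
c=np.array([[-65,-90,104],[-65,90,104],[65,-90,104],[65,90,104]])
obs=[(S,c,A([[122,214],[247,68],[278,302],[395,138]])),(D,c,B([[636,174],[532,70],[738,118],[632,18]]))]
for y0 in(0,-.5,.5):
  r=fit(obs,[600,0,y0]);print("box",r.v.round(2),np.degrees(r.v[2]).round(1),r.cost.round(2))
print(r.fun.round(1))
print("grip",tri([S,D],[A([38,38]),B([461,161])]).round(1),"tread",tri([S,D],[A([72,80]),B([495,167])]).round(1))
yb=r.v
for p in(0,.1):
  a=.2-p;g=lambda d,h:[-75-d*np.cos(a)+h*np.sin(a)*1,0,78+d*np.sin(a)+h*np.cos(a)]
  print(p,place([g(137,26),g(100,8)],yb).round(1))
a=lambda L:(np.array(L)-[0,385])/5+[150,300]-.4
b=lambda L:(np.array(L)-[430,385])/5+[315,290]-.4
print("boss",tri([S,D],[a([85,466]),b([527,470])]).round(1))
for y0 in np.radians([0,45,90,135]):
  q=np.array([[-23,-15,22],[-23,15,22],[23,-15,22],[23,15,22]])
  from scipy.spatial.distance import cdist
  us,ud=a([[88,412],[148,484],[93,524],[30,458]]),b([[473,465],[557,432],[580,475],[500,512]])
  v=[0,0,y0];v[:2]=tri([S,D],[a([85,466]),b([527,470])])[:2]
  f=lambda v:np.concatenate([cdist(proj(place(q,v),S),us).min(1),cdist(proj(place(q,v),D),ud).min(1)])
  r=least_squares(f,v,x_scale=[10,10,.3]);print("ins",r.x.round(2),np.degrees(r.x[2]).round(1),r.cost.round(2),f(r.x).max().round(1))
E
```

```text
box [ 6.9155e+02  1.4170e+01 -3.0000e-02] -1.8 3.11
box [ 6.9155e+02  1.4170e+01 -3.0000e-02] -1.8 3.11
box [ 6.9155e+02  1.4170e+01 -3.0000e-02] -1.8 3.11
[-0.2  0.8  0.2  0.4 -0.7 -0.1 -0.4  0.7 -0.1 -0.8 -0.7 -1.2  0.4 -1.2
 -0.9 -0.4]
grip [485.6  18.9 133.7] tread [518.5  14.8 107.9]
0 [[487.5  20.5 130.7]
 [520.2  19.4 105.7]]
0.1 [[482.9  20.6 117.5]
 [517.9  19.5  95.9]]
boss [ 495.  -336.6   23.2]
ins [ 4.9646e+02 -3.3608e+02 -2.3000e-01] -13.3 2.57 1.5
ins [ 496.57 -335.79    1.34] 76.5 101.34 5.9
ins [ 496.57 -335.79    1.34] 76.5 101.34 5.9
ins [ 496.46 -336.08    2.91] 166.7 2.57 1.5
```

```bash
R1='0 0 2 6.1 -10.3 0 0;0 0 2 6.1 -10.3 0 0;0 0 2 6.1 -10.3 0 0;0 0 2 6.1 -10.3 0 0;0 0 2 6.1 -10.3 0 0'; : ; python3 -m jog '0 0 2 6.1 -10.3 0 0;0 0 2 6.1 -10.3 0 0;0 0 2 6.1 -10.3 0 0;0 0 2 6.1 -10.3 0 0;0 0 2 6.1 -10.3 0 0'; python3 -m jog '0 0 2 6.1 -10.3 0 0;0 0 2 6.1 -10.3 0 0;0 0 2 6.1 -10.3 0 0;0 0 2 6.1 -10.3 0 0;0 0 2 6.1 -10.3 0 0'
```

```text
time_s: 1.12
ee_pos: [369.2, 273.5, 214.3]
ee_rot: [180.0, 0.0, 167.9]
force: [0.1, -0.3, 0.5]
gripper_width: 44.2
time_s: 1.75
ee_pos: [521.8, 15.9, 214.2]
ee_rot: [180.0, 0.0, 177.9]
force: [0.8, 0.4, 0.5]
gripper_width: 0.3
```

```bash
python3 -m jog '0 0 0 0 0.1 -1.2 0;0 0 0 0 0.1 -1.2 0;0 0 0 0 0.1 -1.2 0'; python3 - <<'E'
from h import *
p=camera_params("wrist");im=grab_frame("wrist")[:,:,::-1].copy()
v=[691.5,14.2,-.0315]
g=lambda d,h,y:[-75-d*np.cos(.2)+h*np.sin(.2),y,78+d*np.sin(.2)+h*np.cos(.2)]
P=place([g(137,26,0),g(80,8,25),g(80,8,-25),g(120,8,-25),g(120,8,25)],v)
for u in proj(P,p): cv2.circle(im,tuple(int(k) for k in u),3,(255,0,255),1)
s=env.state()["ee_pos"];print(s,proj([[s[0],s[1],106]],p))
cv2.imwrite("pics/w1.png",im)
E
```

```text
time_s: 2.12
ee_pos: [521.1, 20.9, 184.8]
ee_rot: [180.0, 0.1, 178.0]
force: [0.2, -0.1, -0.5]
gripper_width: 0.0
[521.27265389  21.04164601 185.14508372] [[283.19638899 223.92689777]]
```

View pics/w1.png

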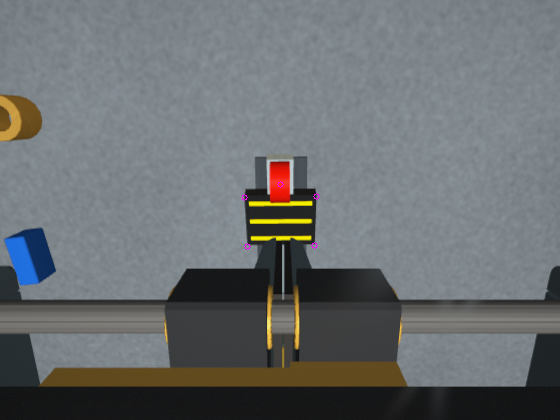

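The magenta predictions match the tread (246–316, 190–245) and the grip (280,180) within 2–3 mm. Pressing next.

```bash
python3 -m jog '0 0 0 0.05 0 -1 0;0 0 0 0.05 0 -2 0;0 0 0 0.05 0 -2.8 0'; python3 -m jog '0 0 0 0 0 -0.15 0;0 0 0 0 0 -0.3 0;0 0 0 -0.03 0 -0.45 0;0 0 0 -0.05 0 -0.6 0;0 0 0 -0.06 0 -0.75 0'; python3 -m jog '0 0 0 0 0 -0.15 0;0 0 0 0 0 -0.3 0;0 0 0 -0.03 0 -0.45 0;0 0 0 -0.05 0 -0.6 0;0 0 0 -0.06 0 -0.75 0'
```

```text
time_s: 2.55
ee_pos: [522.5, 21.2, 114.4]
ee_rot: [180.0, 0.1, 178.0]
force: [0.0, 0.1, -0.7]
gripper_width: 0.5
time_s: 3.18
ee_pos: [520.6, 20.6, 95.3]
ee_rot: [180.0, 0.0, 177.9]
force: [-1.7, 0.9, 2.5]
gripper_width: 0.6
time_s: 3.8
ee_pos: [519.5, 20.4, 76.2]
ee_rot: [-180.0, 0.0, 178.0]
force: [0.5, -1.1, 0.1]
gripper_width: 0.8
```

```bash
python3 -m jog '0 0 0 -0.03 0 -0.1 0;0 0 0 -0.06 0 -0.2 0;0 0 0 -0.06 0 -0.3 0;0 0 0 -0.06 0 -0.4 0'; python3 -m jog '0 0 0 0 0 -0.05 0;0 0 0 0 0 -0.1 0'; python3 -m jog '0 0 0 0 0 -0.05 0;0 0 0 0 0 -0.1 0'
```

```text
time_s: 4.3
ee_pos: [517.6, 20.5, 66.3]
ee_rot: [180.0, 0.0, 178.0]
force: [0.1, 0.3, 0.0]
gripper_width: 0.3
time_s: 4.55
ee_pos: [517.6, 20.4, 63.9]
ee_rot: [180.0, 0.0, 178.0]
force: [-0.7, -0.9, 0.8]
gripper_width: 0.6
time_s: 4.8
ee_pos: [517.6, 20.5, 61.4]
ee_rot: [180.0, 0.0, 178.0]
force: [0.3, -0.3, 0.6]
gripper_width: 0.7
```

```bash
python3 -m jog '0 0 0 0 0 -0.05 0;0 0 0 0 0 -0.1 0'; python3 -m jog '0 0 0 0 0 -0.05 0;0 0 0 0 0 -0.1 0'; python3 - <<'E'
from h import *
cv2.imwrite("pics/w2.png",np.hstack([cv2.resize(grab_frame("side")[130:240,220:360,::-1],None,fx=4,fy=4)]))
E
```

```text
time_s: 5.05
ee_pos: [517.6, 20.5, 58.9]
ee_rot: [180.0, 0.0, 178.0]
force: [0.4, 0.2, -0.1]
gripper_width: 0.8
time_s: 5.3
ee_pos: [517.6, 20.5, 56.4]
ee_rot: [180.0, -0.0, 178.0]
force: [0.3, 0.1, 0.4]
gripper_width: 0.6
```

View pics/w2.png

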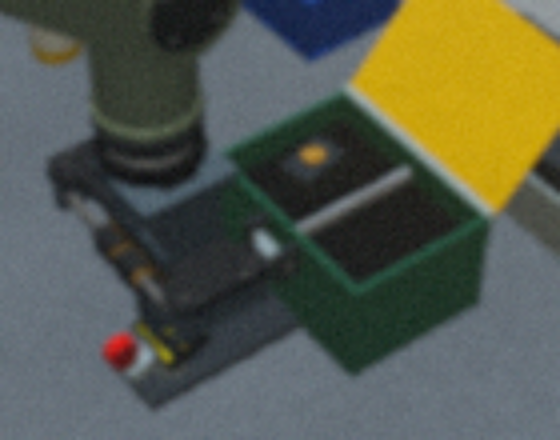

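The lid is open and the pedal has gone ahead to its stop under the lid's weight. The near half (-y) is empty. I'll keep going down until I feel the stop.

```bash
python3 -m jog '0 0 0 0 0 -0.04 0;0 0 0 0 0 -0.08 0'; python3 -m jog '0 0 0 0 0 -0.04 0;0 0 0 0 0 -0.08 0'
```

```text
time_s: 5.6
ee_pos: [517.8, 20.5, 54.7]
ee_rot: [180.0, 0.0, 178.0]
force: [0.1, -0.2, 3.8]
gripper_width: 0.6
time_s: 5.85
ee_pos: [518.1, 20.5, 53.6]
ee_rot: [180.0, 0.1, 178.0]
force: [-2.5, 0.5, 12.5]
gripper_width: -0.1
```

```bash
python3 -m jog '0 0 0 0 0 -0.04 0;0 0 0 0 0 -0.06 0'
```

```text
time_s: 6.1
ee_pos: [518.3, 20.5, 53.0]
ee_rot: [180.0, 0.1, 178.0]
force: [-5.0, -0.2, 17.1]
gripper_width: 0.8
```

```bash
python3 -m jog '0 0 0 0 0 0.01 0;0 0 0 0 0 0.01 0;0 0 0 0 0 0.01 0;0 0 0 0 0 0.01 0;0 0 0 0 0 0.01 0'; python3 -m jog '0 0 0 0 0 0 0;0 0 0 0 0 0 0;0 0 0 0 0 0 0;0 0 0 0 0 0 0;0 0 0 0 0 0 0'
```

```text
time_s: 6.72
ee_pos: [518.3, 20.5, 53.2]
ee_rot: [180.0, 0.1, 178.0]
force: [-4.1, -0.9, 13.6]
gripper_width: -0.0
time_s: 7.35
ee_pos: [518.3, 20.4, 53.2]
ee_rot: [180.0, 0.1, 178.0]
force: [-4.0, -0.7, 13.8]
gripper_width: 0.2
```

```bash
python3 -m jog '0 0 0 0 0 -0.015 0;0 0 0 0 0 -0.015 0;0 0 0 0 0 -0.015 0;0 0 0 0 0 -0.015 0;0 0 0 0 0 -0.015 0'; python3 -m jog '0 0 0 0 0 0 0;0 0 0 0 0 0 0;0 0 0 0 0 0 0;0 0 0 0 0 0 0'; python3 -m jog '0 0 0 0 0 0.15 0;0 0 0 0 0 0.5 0;0 0 0 0 0 1.2 0;0 0 0 0 0 3 0;0 0 0 0 0 5 0'; python3 - <<'E'
from h import *
s=env.state()["ee_pos"];print(s)
yaw=166.7
print("to above insert",(np.array([496.4-s[0],-336.1-s[1],140-s[2]])/25).round(2),"turn",(yaw-env.state()["ee_rot"][2])/5)
E
```

```text
time_s: 7.98
ee_pos: [518.3, 20.5, 53.1]
ee_rot: [180.0, 0.1, 178.0]
force: [-4.6, 0.7, 15.7]
gripper_width: 0.3
time_s: 8.48
ee_pos: [518.3, 20.5, 53.1]
ee_rot: [180.0, 0.1, 178.0]
force: [-3.9, 0.1, 15.0]
gripper_width: 0.4
time_s: 9.1
ee_pos: [517.0, 20.4, 176.6]
ee_rot: [-180.0, -0.1, 177.9]
force: [0.9, -0.9, -0.3]
gripper_width: 0.2
[517.01520517  20.44061433 176.55845788]
to above insert [ -0.82 -14.26  -1.46] turn -2.249989684831479
```

```bash
python3 -m jog '0 0 -2.2 -0.8 -14.3 -1 0.6;0 0 -2.2 -0.8 -14.3 -1 0.6;0 0 -2.2 -0.8 -14.3 -1 0.6;0 0 -2.2 -0.8 -14.3 -1 0.6;0 0 -2.2 -0.8 -14.3 -1 0.6'; python3 -m jog '0 0 0 0 -1.9 -0.4 0.6;0 0 0 0 -1.9 -0.4 0.6;0 0 0 0 -1.9 -0.4 0.6'; python3 - <<'E'
from h import *
s=env.state();p=camera_params("wrist");im=grab_frame("wrist")[:,:,::-1].copy()
print(s["ee_pos"],s["ee_rot"])
v=[496.4,-336.1,np.radians(-13.3)]
for u in proj(place([[0,0,26],[-23,-15,22],[-23,15,22],[23,-15,22],[23,15,22]],v),p): cv2.circle(im,tuple(int(k) for k in u),3,(255,0,255),1);print(u.round())
for d in spotter.look_for("insert","wrist"): print(d["box"],d["conf"])
cv2.imwrite("pics/w3.png",im)
cv2.imwrite("pics/s3.png",grab_frame("scene")[:,:,::-1])
E
```

```text
time_s: 9.72
ee_pos: [499.8, -292.8, 154.0]
ee_rot: [180.0, 0.0, 166.9]
force: [0.2, -0.3, 0.2]
gripper_width: 47.2
time_s: 10.1
ee_pos: [500.0, -337.7, 143.8]
ee_rot: [179.9, -0.1, 166.9]
force: [0.0, -0.3, -0.6]
gripper_width: 54.6
[ 499.95090239 -337.67564389  143.84302057] [ 1.79938580e+02 -5.35499215e-02  1.66931219e+02]
[284. 205.]
[265. 177.]
[302. 177.]
[266. 231.]
[301. 231.]
[150.4, 230.0, 56.1, 53.9] 0.86
[267.9, 170.8, 35.4, 58.6] 0.83
```

View pics/w3.png

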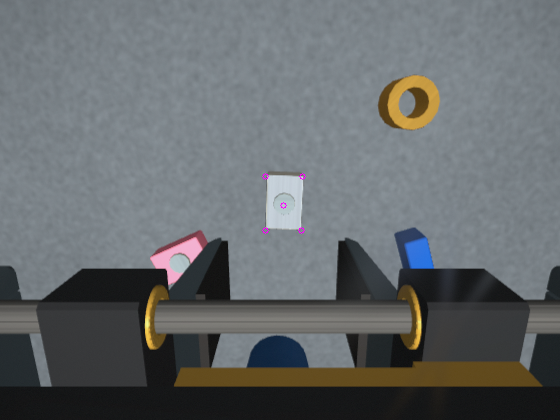

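The wrist view shows the insert at (284,203), on the prediction to about 1.5 mm. The pink one is clear at (180,260). I'll check the cup's position against the gripper body before going down.

```bash
python3 - <<'E'
from h import *
S,D=camera_params("scene"),camera_params("side")
print("cup rim",tri([S,D],[[212,359],[394,272]]).round(), "oil",tri([S,D],[[388,121],[231,115]]).round())
s=env.state();print(((np.array([495,-336,7])-s["ee_pos"])/25).round(2))
E
```

```text
cup rim [ 655. -376.   82.] oil [654. 384. 130.]
[-0.22  0.04 -5.5 ]
```

```bash
python3 -m jog '0 0 0 -0.2 0.05 -1.5 0.6;0 0 0 -0.2 0.05 -3 0.6;0 0 0 -0.2 0.05 -4.3 0.6;0 0 0 -0.2 0.05 -5.1 0.6;0 0 0 -0.2 0.05 -5.5 0.6'; python3 -m jog '0 0 0 0 0 -0.05 0.2;0 0 0 0 0 -0.05 0.2;0 0 0 0 0 -0.05 0.2;0 0 0 0 0 -0.05 0.2;0 0 0 0 0 -0.05 0.2' 30
```

```text
time_s: 10.88
ee_pos: [495.1, -335.7, 5.9]
ee_rot: [180.0, -0.1, 167.0]
force: [0.1, -0.3, 0.5]
gripper_width: 54.6
time_s: 11.5
ee_pos: [495.7, -337.2, 6.3]
ee_rot: [-180.0, 0.1, 166.9]
force: [0.4, 1.9, 6.4]
gripper_width: 29.7
```

```bash
python3 -m jog '0 0 0 0 0 0.3 0.2;0 0 0 0 0 1.5 0.2;0 0 0 0 0 4 0.2;0 0 0 0 0 6.5 0.2;0 0 0 0 0 7.8 0.2';python3 -m jog '0 0 0.5 1.5 2.5 0 0.2;0 0 1 3 5 0 0.2;0 0 1.5 4.5 7.5 0 0.2;0 0 2.25 6 10 0 0.2;0 0 2.25 7 11.5 0 0.2'; python3 - <<'E'
from h import *
s=env.state();print(s["gripper_width"],s["ee_rot"],((np.array([685,-30,0])-s["ee_pos"])/25).round(2))
p=camera_params("wrist");im=grab_frame("wrist")[:,:,::-1].copy()
v=[691.5,14.2,-.0315]
for u in proj(place([[-60,-85,100],[-60,85,100],[60,-85,100],[60,85,100],[-60,-2,84],[60,-2,84]],v),p): cv2.circle(im,tuple(int(k) for k in u),3,(255,0,255),1)
cv2.imwrite("pics/w4.png",im)
E
```

```text
time_s: 12.12
ee_pos: [495.9, -338.0, 204.3]
ee_rot: [-179.9, 0.3, 166.9]
force: [-0.7, 0.5, -2.4]
gripper_width: 29.8
time_s: 12.75
ee_pos: [657.8, -68.4, 200.2]
ee_rot: [-180.0, -0.0, 178.2]
force: [1.2, -0.1, -1.1]
gripper_width: 29.8
29.81634297136091 [-1.79967131e+02 -2.54382477e-02  1.78220939e+02] [ 1.09  1.53 -8.01]
```

View pics/w4.png

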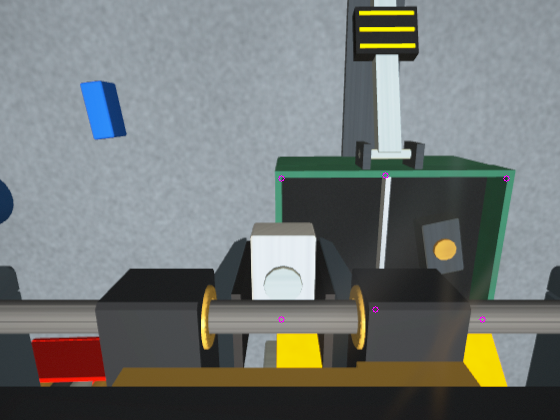

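The insert is held level. Dark insert at (445,245), divider at (385,225), both where predicted. Moving over the nest and down.

```bash
python3 -m jog '0 0 0 1.1 1.5 0 0.2;0 0 0 1.1 1.5 0 0.2;0 0 0 1.1 1.5 -1.5 0.2;0 0 0 1.1 1.5 -3 0.2;0 0 0 1.1 1.5 -4 0.2'; python3 -m jog '0 0 0 0 0 -0.2 0.2;0 0 0 0 0 -0.4 0.2;0 0 0 0 0 -0.5 0.2;0 0 0 0 0 -0.6 0.2'; python3 -m jog '0 0 0 0 0 -0.05 0.2;0 0 0 0 0 -0.1 0.2;0 0 0 0 0 -0.1 0.2'
```

```text
time_s: 13.42
ee_pos: [683.0, -33.6, 98.2]
ee_rot: [-180.0, -0.2, 178.2]
force: [-0.1, -0.2, -2.6]
gripper_width: 29.4
time_s: 13.92
ee_pos: [685.3, -32.5, 86.3]
ee_rot: [-180.0, 0.1, 178.2]
force: [0.1, 0.1, -1.6]
gripper_width: 29.8
time_s: 14.3
ee_pos: [684.8, -32.3, 82.8]
ee_rot: [180.0, -0.0, 178.2]
force: [0.3, -0.3, -1.5]
gripper_width: 29.8
```

```bash
python3 -m jog '0 0 0 0 0 -0.05 0.2;0 0 0 0 0 -0.08 0.2;0 0 0 0 0 -0.08 0.2'; python3 -m jog '0 0 0 0 0 -0.04 0.2;0 0 0 0 0 -0.06 0.2;0 0 0 0 0 -0.06 0.2';python3 -m jog '0 0 0 0 0 -0.04 0.2;0 0 0 0 0 -0.04 0.2'
```

```text
time_s: 14.68
ee_pos: [684.7, -32.4, 80.7]
ee_rot: [180.0, -0.0, 178.2]
force: [0.1, 0.2, -1.3]
gripper_width: 29.5
time_s: 15.05
ee_pos: [684.7, -32.4, 79.3]
ee_rot: [180.0, -0.0, 178.2]
force: [0.2, 0.6, -1.6]
gripper_width: 29.6
time_s: 15.3
ee_pos: [684.8, -32.4, 78.4]
ee_rot: [180.0, 0.0, 178.2]
force: [0.4, -0.4, -1.5]
gripper_width: 29.5
```

```bash
python3 -m jog '0 0 0 0 0 -0.04 0.2;0 0 0 0 0 -0.04 0.2';python3 -m jog '0 0 0 0 0 -0.03 0.2;0 0 0 0 0 -0.03 0.2'
```

```text
time_s: 15.55
ee_pos: [684.8, -32.4, 78.4]
ee_rot: [180.0, 0.0, 178.2]
force: [-2.2, 0.1, 4.9]
gripper_width: 29.9
time_s: 15.8
ee_pos: [684.8, -32.4, 78.3]
ee_rot: [180.0, 0.1, 178.2]
force: [-3.3, 0.4, 8.5]
gripper_width: 29.9
```

```bash
python3 -m jog '0 0 0 0 0 0 0.42;0 0 0 0 0 0 0.42;0 0 0 0 0 0 0.42;0 0 0 0 0 0.3 0.42;0 0 0 0 0 0.8 0.42'; python3 -m jog '0 0 0 0 0 1 0.42;0 0 0 0 0 3 0.42;0 0 0 -1 0 4 0.5;0 0 0 -3 0.5 4 0.5;0 0 0 -5 1 4 0.5'; python3 -m jog '0 0 0 -1.7 0.6 -0.5 0.5;0 0 0 -2.3 0.8 -1 0.5;0 0 0 -2.3 0.8 -1.3 0.5'; python3 - <<'E'
from h import *
s=env.state();p=camera_params("wrist");im=grab_frame("wrist")[:,:,::-1].copy()
print(s["ee_pos"])
v=[691.5,14.2,-.0315]
for q,c in((.52,(255,0,255)),(.57,(0,255,0))):
  a=.2-q
  g=lambda d,h,y:[-75-d*np.cos(a)+h*np.sin(a),y,78+d*np.sin(a)+h*np.cos(a)]
  P=place([g(137,26,0),g(124,26,0),g(150,26,0),g(80,8,25),g(80,8,-25),g(120,8,-25),g(120,8,25)],v);print(q,P[0].round(1))
  for u in proj(P,p): cv2.circle(im,tuple(int(k) for k in u),3,c,1)
cv2.imwrite("pics/w5.png",im)
S=grab_frame("scene")[:,:,::-1]
cv2.imwrite("pics/s5.png",cv2.resize(S[120:290,230:400],None,fx=3.5,fy=3.5))
E
```

```text
time_s: 16.42
ee_pos: [684.7, -32.4, 96.9]
ee_rot: [180.0, -0.0, 178.2]
force: [0.0, 0.4, 0.0]
gripper_width: 38.2
time_s: 17.05
ee_pos: [558.9, -7.2, 198.0]
ee_rot: [180.0, 0.1, 178.2]
force: [0.5, 0.8, 1.2]
gripper_width: 45.4
time_s: 17.42
ee_pos: [501.7, 12.9, 164.9]
ee_rot: [180.0, 0.1, 178.2]
force: [0.8, -0.3, 0.5]
gripper_width: 45.6
[501.69038461  12.87609022 164.92955009]
0.52 [478.4  20.9  59.6]
0.57 [479.5  20.9  52.7]
```

View pics/w5.png

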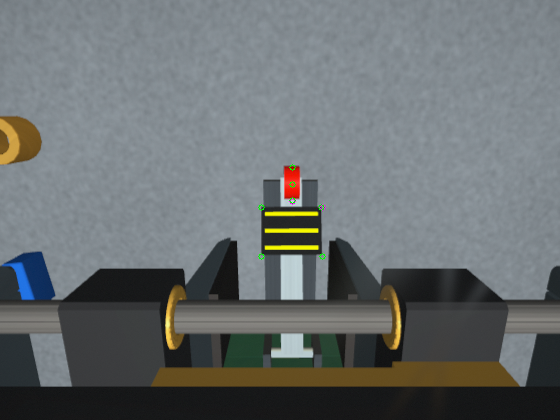

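View pics/s5.png

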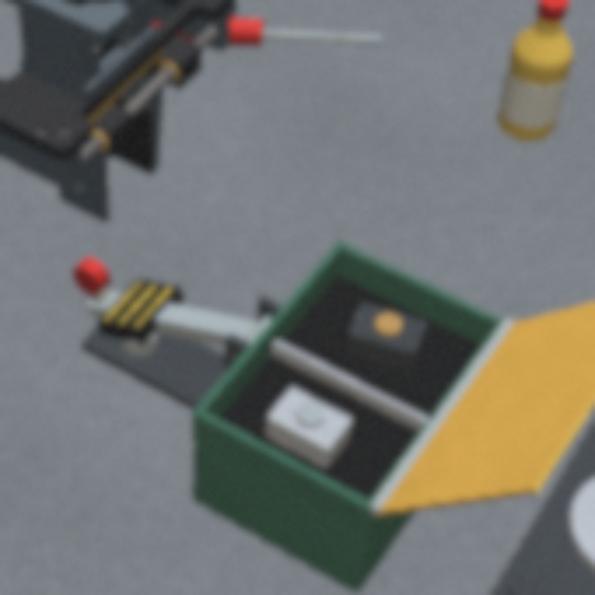

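The insert lies flat in the near half, the dark one is untouched and the lid stands open. In the wrist view the grip at (292,182) matches the p≈0.55 prediction. I'll check p and work out the approach and the arc.

```bash
python3 - <<'E'
from h import *
S=camera_params("scene");v=[691.5,14.2,-.0315]
print("obs",[91/3.5+230,275/3.5+120])
def G(q):
  f=.2-q+.1876;return place([[-75-139.4*np.cos(f),0,78+139.4*np.sin(f)]],v)[0]
for q in(.5,.54,.58): print(q,G(q).round(1),proj([G(q)],S).round(1))
s=env.state()["ee_pos"];q0=.57
print(((G(q0)+[-5,0,-13]-s)/25).round(2))
n=26
for i in range(0,n+1): print(i,((G(q0*(1-i/n))-G(q0*(1-(i//5*5-(5 if i and i%5==0 else 0))/n)))/25).round(3)[[0,2]],end=";")
E
```

```text
obs [256.0, 198.57142857142856]
0.5 [478.1  20.9  62.4] [[255.8 195.9]]
0.54 [478.8  20.9  56.8] [[256.1 197.5]]
0.58 [479.8  20.9  51.3] [[256.5 199.1]]
[-1.14  0.34 -4.98]
0 [0. 0.];1 [-0.021  0.12 ];2 [-0.039  0.241];3 [-0.055  0.363];4 [-0.067  0.484];5 [-0.078  0.606];6 [-0.008  0.122];7 [-0.012  0.244];8 [-0.015  0.366];9 [-0.014  0.489];10 [-0.011  0.611];11 [0.006 0.122];12 [0.014 0.244];13 [0.026 0.366];14 [0.039 0.487];15 [0.056 0.608];16 [0.019 0.121];17 [0.041 0.241];18 [0.065 0.361];19 [0.092 0.48 ];20 [0.122 0.599];21 [0.032 0.118];22 [0.067 0.235];23 [0.104 0.351];24 [0.144 0.467];25 [0.187 0.582];26 [0.045 0.114];
```

```bash
python3 -m jog '0 0 0 -1.1 0.3 0 0.4;0 0 0 -1.1 0.3 -1.5 0.4;0 0 0 -1.1 0.3 -3 0.4;0 0 0 -1.1 0.3 -4.3 0.4;0 0 0 -1.1 0.3 -4.95 0.4'; python3 -m jog '0 0 0 0 0 0 0.4;0 0 0 0 0 0 0.05;0 0 0 0 0 0 0.05;0 0 0 0 0 0 0.05;0 0 0 0 0 0 0.05' 28
```

```text
time_s: 18.15
ee_pos: [475.7, 19.8, 39.0]
ee_rot: [-180.0, -0.1, 178.2]
force: [-0.6, 0.2, -0.1]
gripper_width: 36.5
time_s: 18.77
ee_pos: [475.5, 20.4, 41.0]
ee_rot: [180.0, 0.1, 178.2]
force: [1.6, 2.2, 2.7]
gripper_width: 11.9
```

```bash
python3 -m jog '0 0 0 0 0 0 0.05;0 0 0 0 0 0 0.05' 28; python3 - <<'E'
from h import *
W=grab_frame("wrist")[120:330,180:400,::-1];S=grab_frame("scene")[140:290,220:400,::-1]
o=np.zeros((420,800,3),np.uint8);a=cv2.resize(W,(400,382));b=cv2.resize(S,(400,333));o[:382,:400]=a;o[:333,400:]=b
cv2.imwrite("pics/w6.png",o)
E
```

```text
time_s: 19.02
ee_pos: [475.5, 20.4, 40.8]
ee_rot: [180.0, 0.1, 178.2]
force: [1.1, 3.4, 3.5]
gripper_width: 11.9
```

View pics/w6.png

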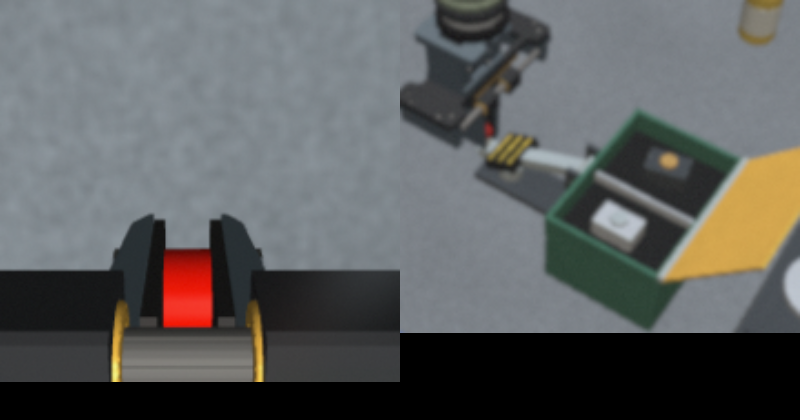

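The grip is pinched (11.9 mm) and the lid is still open. Easing up along the arc.

```bash
python3 -m jog '0 0 0 -0.02 0 0.1 0.05;0 0 0 -0.04 0 0.22 0.05;0 0 0 -0.055 0 0.35 0.05;0 0 0 -0.065 0 0.475 0.05;0 0 0 -0.075 0 0.6 0.05'; python3 -m jog '0 0 0 -0.008 0 0.12 0.05;0 0 0 -0.012 0 0.24 0.05;0 0 0 -0.015 0 0.365 0.05;0 0 0 -0.014 0 0.49 0.05;0 0 0 -0.01 0 0.61 0.05'; python3 -m jog '0 0 0 0.006 0 0.12 0.05;0 0 0 0.014 0 0.24 0.05;0 0 0 0.026 0 0.365 0.05;0 0 0 0.04 0 0.487 0.05;0 0 0 0.056 0 0.608 0.05'
```

```text
time_s: 19.75
ee_pos: [473.4, 20.4, 54.8]
ee_rot: [180.0, 0.0, 178.2]
force: [5.3, 3.5, -4.5]
gripper_width: 11.2
time_s: 20.38
ee_pos: [472.7, 20.5, 70.0]
ee_rot: [180.0, -0.0, 178.2]
force: [4.1, 4.8, -3.7]
gripper_width: 11.9
time_s: 21.0
ee_pos: [473.6, 20.4, 85.1]
ee_rot: [180.0, -0.1, 178.2]
force: [2.7, 3.4, -4.2]
gripper_width: 12.1
```

```bash
python3 -m jog '0 0 0 0.02 0 0.12 0.05;0 0 0 0.04 0 0.24 0.05;0 0 0 0.065 0 0.36 0.05;0 0 0 0.092 0 0.48 0.05;0 0 0 0.122 0 0.6 0.05'; python3 -m jog '0 0 0 0.03 0 0.11 0.05;0 0 0 0.06 0 0.21 0.05;0 0 0 0.09 0 0.31 0.05;0 0 0 0.12 0 0.4 0.05;0 0 0 0.15 0 0.48 0.05'
```

```text
time_s: 21.62
ee_pos: [476.6, 20.3, 100.7]
ee_rot: [180.0, -0.1, 178.2]
force: [1.5, 3.8, -1.8]
gripper_width: 11.7
time_s: 22.25
ee_pos: [480.3, 20.2, 112.8]
ee_rot: [180.0, -0.1, 178.2]
force: [-0.4, 4.8, -0.4]
gripper_width: 11.4
```

```bash
python3 -m jog '0 0 0 0.03 0 0.08 0.05;0 0 0 0.05 0 0.15 0.05'; python3 -m jog '0 0 0 0.02 0 0.05 0.05;0 0 0 0.03 0 0.08 0.05;0 0 0 0.03 0 0.08 0.05'
```

```text
time_s: 22.5
ee_pos: [481.7, 20.2, 116.6]
ee_rot: [180.0, -0.1, 178.2]
force: [0.6, 5.4, -0.9]
gripper_width: 11.8
time_s: 22.88
ee_pos: [482.6, 20.2, 118.6]
ee_rot: [180.0, -0.0, 178.2]
force: [-1.2, 4.7, -0.2]
gripper_width: 11.7
```

```bash
python3 - <<'E'
from h import *
S=grab_frame("scene")[140:290,220:400,::-1];D=grab_frame("side")[130:240,220:360,::-1]
cv2.imwrite("pics/w7.png",np.hstack([cv2.resize(S,(400,333)),cv2.resize(D,(400,333))]))
E
```

```text
(no output)
```

View pics/w7.png

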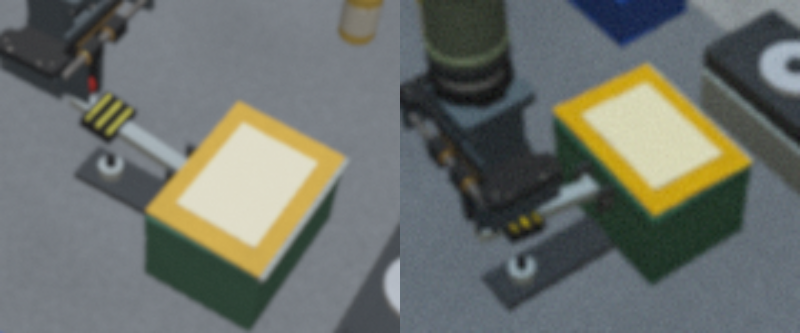

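The lid looks nearly or fully shut. I'll go up in small steps until the end stop shows in the force.

```bash
python3 -m jog '0 0 0 0.01 0 0.04 0.05;0 0 0 0.01 0 0.04 0.05'; python3 -m jog '0 0 0 0.01 0 0.04 0.05;0 0 0 0.01 0 0.04 0.05'; python3 -m jog '0 0 0 0.01 0 0.04 0.05;0 0 0 0.01 0 0.04 0.05'
```

```text
time_s: 23.22
ee_pos: [483.0, 20.1, 119.6]
ee_rot: [180.0, -0.0, 178.2]
force: [-1.0, 5.5, 0.0]
gripper_width: 12.1
time_s: 23.48
ee_pos: [483.3, 20.1, 120.4]
ee_rot: [180.0, -0.0, 178.2]
force: [0.6, 4.9, -2.3]
gripper_width: 11.6
time_s: 23.72
ee_pos: [483.3, 20.1, 120.5]
ee_rot: [180.0, -0.1, 178.2]
force: [0.6, 5.4, -8.5]
gripper_width: 11.7
```

The end stop is reached at z=120.4 mm. Relax, open and withdraw straight up.

```bash
python3 -m jog '0 0 0 0 0 -0.03 0.05;0 0 0 0 0 -0.03 0.05;0 0 0 0 0 -0.03 0.4;0 0 0 0 0 -0.03 0.4;0 0 0 0 0 -0.03 0.4'; python3 -m jog '0 0 0 0 0 0.5 0.4;0 0 0 0 0 1.5 0.4;0 0 0 0 0 3 0.4;0 0 0 -1.5 0 4.5 0.4;0 0 0 -3.5 0 4.5 0.4'; python3 -m jog '0 0 0 -1 4 0 0.4;0 0 0 -1 4 0 0.4;0 0 0 -1 4 0 0.4;0 0 0 -1 4 0 0.4;0 0 0 -1 4 0 0.4'; python3 - <<'E'
from h import *
S=grab_frame("scene")[140:400,120:400,::-1];D=grab_frame("side")[130:350,220:420,::-1]
cv2.imwrite("pics/w8.png",np.hstack([cv2.resize(S,(400,371)),cv2.resize(D,(400,371))]))
print(env.state()["force"])
E
```

```text
time_s: 24.35
ee_pos: [483.9, 19.6, 121.0]
ee_rot: [-180.0, 0.0, 178.2]
force: [0.1, -0.3, 0.5]
gripper_width: 36.0
time_s: 24.98
ee_pos: [397.8, 20.0, 236.8]
ee_rot: [180.0, 0.5, 178.2]
force: [-0.3, 0.1, -0.8]
gripper_width: 36.2
time_s: 25.6
ee_pos: [371.4, 119.3, 233.5]
ee_rot: [-180.0, 0.0, 178.1]
force: [0.1, 0.6, -0.0]
gripper_width: 36.5
[-0.19791379 -0.33047953  0.48750915]
```

View pics/w8.png

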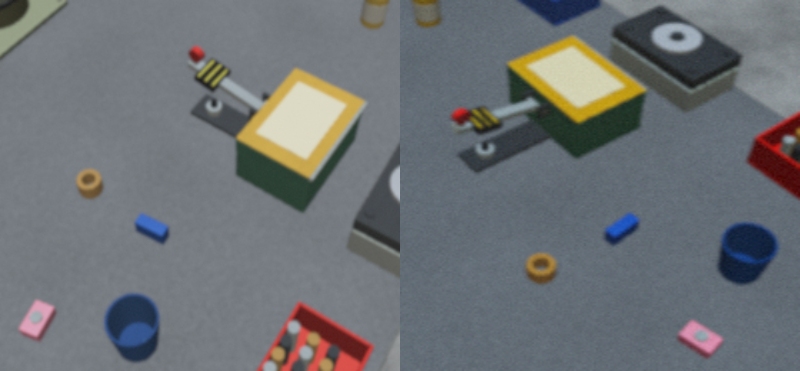

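The lid is shut, the pedal is fully up, and everything else is where it was. The arm is clear, so I'm handing in.

```bash
python3 -c "
from workcell import env
env.job_done();print(env.state()['time_s'])"
```

```text
the job is handed in; nothing more can be done
the job is handed in; nothing more can be done
```

The bright insert is in the empty half of the keeper box with the lid shut, and I've handed the job in at about 26 s on the robot's clock; no verdict came back.

- **Pedal press:** I pressed the tread onto its stop and held it for about 2.4 s at 14–17 N. The highest reading was 17.1 N vertical, about 18 N in total. The lid stayed up by itself after I lifted off.
- **Insert:** I lowered it until I felt the floor. The last step pressed it down with about 8.5 N before release. The picture taken then, before the lid shut, showed it lying flat and the dark insert undisturbed.
- **Closing:** I eased the red grip up over about 4.5 s. Most of the travel was at about 25 mm/s and the end was slower, stopping when the end stop showed as −8.5 N. I never measured the lid's speed directly.
- **Last check:** The final pictures show the lid shut, the pedal fully up and the other objects in view where they were. The screwdriver was outside those crops. The robot was clear with about zero force.

No check failed or disagreed. The lid opened further than my finger had pushed, because its weight carried the pedal ahead to the stop, and I followed it down to press.

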